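# Feel out the stroke of a small damper

## Robot

A 6-joint arm with a two-finger parallel gripper is mounted at the origin on the work surface. World frame = base frame: x ahead of the robot, y to its left, z up, the work surface at z = 0. Lengths are in mm, angles in rad, forces in N, time in s.
With the tool pointing down it reaches from about 375 to 900 mm from the base axis. Payload 3.1 kg.
Tool frame: the origin (TCP) lies on the centre line of the jaws, within the pads' length; the fingertips stand 22 mm ahead of it and the grasp point (between the pads) lies 3 mm ahead of it; z points along the fingers, x is the direction in which the jaws open and shut, and the axes are right-handed (so a half turn about z gives the same grasp; the last joint's range is limited). The gripper opens to 85 mm and grips with 20 to 120 N. Pads are 22 mm wide; open, the fingers measure 114 mm over their backs; the gripper's body (76 mm by 85 mm) begins 54 mm behind the grasp point. The pads swing forward as they close: fully open they stand 13 mm farther back than shut.
Start: joints at [-1.512, 0.527, 1.433, -0, 1.181, -0.178], TCP at [146.646, -607.529, 253.31] pointing down, gripper open.
Joint ranges: [-3.08, 3.08], [-0.75, 2.2], [0.22, 2.44], [-1.43, 4.57], [0, 2.65], [-2.85, 2.85]. Speed limits (rad/s): [2.79, 2.79, 3.14, 3.14, 3.14, 3.14].

## Interface

Orientations are given as a unit quaternion [x, y, z, w].
In Python, from rig import robot gives the robot as it stands.
- The arm moves only by the tool move_arm, never from a script. Its argument "steps" is a list of rows, each an object with "slide": the shift along the tool's x, y, z in mm, a list of three; "spin": the turn about the tool's z in rad; "fingers": the gripper's target within -1 to 1 (shut at 1, half-way at 0, fully open at -1). A call has 1 to 12 rows; each row shifts and turns the commanded pose from where the row before left it, along the tool's axes as they then stand; what a row does not reach is not made up. A row lasts 1/8 s, in which the tool goes at most 62.5 mm and 10.7 degrees, less where a joint would pass 70% of its speed; a pose out of reach is approached as far as the arm can. A call is refused whole if a number of a shift passes 62.5 or a number of a turn 0.188, either way. A call with a gripper value outside its range is refused whole. The fingers move at their own pace and stop on an object; "newtons" is the grip in N (left out, the last holds). Time passes only in rows, so rows that do not move let the fingers close. It gives the time, the measured TCP pose, the force and the opening at its end, in the units of the state.
- robot.sense(): the state, without advancing time (a new reading comes with each control period).
- robot.snapshot(name): name is "side" or "top"; returns the picture (400x640x3 uint8, blue, green, red); there is no depth.
- robot.camera_model(name): a dict with "K" (3x3 intrinsics, pixels), "k1" (the pictures are not rectified: a ray, as slopes to the right and down, at radius r is drawn at 1 + k1 r^2 times it, then the intrinsics apply), "cam_to_world" (4x4, takes a point from camera to world coordinates). Camera axes: x right, y down, z forward; pixel columns grow to the right and rows downward; lengths in mm; the calibration is good to about 2 mm. A picture is of the moment at which its call begins. camera_model takes no time and is no camera call.
- robot.job_done(): hands the job in, once; it reports no verdict.
Trained networks look in the newest picture that a camera, given by its name, has taken for a name from the list of things; names that differ only in an ending like _2 or _b are one class to them, and where a whole thing is asked for, a point or a joint stands for the part that bears it (a point fixed in the world has none). Each returns a list of dicts, best first, with "p" (0 to 1); they miss things now and then, are a little off and sometimes report something else, mostly with a low value. They report only what shows in the picture. A call takes as long as a camera call.
- robot.spot_in(camera, label): "centre" ([x, y, z] in mm, in the coordinates of the camera as it stood for that picture, good to about 4 mm: the middle of the surface that is visible of it).
- robot.regions_of(camera, label): "region" (400x640 bool, what is visible of it).
- robot.mark_of(camera, label): "centre" ([x, y, z] in mm, in the coordinates of the camera as it stood for that picture, good to about 4 mm: a listed point, or the origin of a listed thing).
The state is a dict: "time": time; "joint_pos": joint angles; "qvel": joint speeds; "joint_efforts": joint torques, N m; "tcp_pos": TCP position; "tool_rot": TCP orientation; "contact_force": force on the tool from outside, world axes, zero at the start; "wrist_torque": the same for the moment, N m; "opening": finger opening in mm.
Only numpy, scipy, OpenCV 4.12 (cv2) and the standard library are available. Lean on these libraries where they do the work, as an engineer would, in place of code of your own. Each camera call takes 0.05 s, during which the arm holds its last target.

## Task

Find the stroke of the damper with the orange knob: grip the knob and draw the piston rod out straight along its leaning cylinder, slowly, until you feel the spring buffer hidden inside, and press the buffer in by a few millimetres without hauling it to its hard end. Finish while holding the rod there, still, against the buffer's light pull, so that the extension can be read. Leave the damper with the blue knob, the pliers, the screwdriver, the jar and the cup alone.

Things in the scene. Friction and masses are not known exactly. Their poses are not given: they have to be found in the camera images.
- stand_a: Grey steel bench stand (base plate 130 x 90 x 10 mm, fixed to the bench) that carries the damper under test. Origin: centre of the base plate's underside, x along the 130 mm side, z up. The damper's cylinder leans 15 degrees from vertical, its top towards the stand's -x side.
- cylinder_a: Aluminium tube, 48 mm across, orange band, dark bush on top, fixed to stand_a. Origin: centre of the bore's floor, 22 mm along +x and 50 mm above the stand's origin; z = bore axis, out of the mouth, 15 deg from vertical. Bore 32 mm (piston 30), bush hole 16 mm (rod 14): 1 mm play all round; pulling off the axis rubs and jams.
- mouth (a point): Centre of the bush's top face on cylinder_a, 106 mm along the bore axis from its floor.
- rod: Loose piston rod, 0.17 to 0.35 kg: 14 mm steel rod, piston (30 mm across, 20 high) in the bore, orange round knob (24 mm across, from 122 to 152 mm along z). Origin: centre of the piston's underside; z towards the knob. Starts fully in, on the bore's floor, with 16 mm between bush and knob; let go, it slides back in. Its turn about z is free.
- knob (a point): Centre of the orange knob, 137 mm from the rod's origin along its axis: a good place to grip, with the fingers along the rod's axis.
- buffer (a joint): Spring ring hidden in cylinder_a, met by the piston's top when the rod is out by 17 to 44 mm; where differs each time and is not visible. Value: how far it is pressed in, 0 untouched, 0.012 m = hard end. It pulls the rod back with 2 N at first touch, growing 0.9 N per mm (4.5 N at 3 mm, 12.6 N at the hard end), plus the rod's weight and rubbing.
- stand_b: A second, equal stand with the damper that is not to be touched (blue knob, blue band); origin and axes as for stand_a. It is at least 18 cm from stand_a.
- rod_b (a joint): How far the blue-knobbed rod has been drawn out of its cylinder (m), 0 fully in; to be left at 0.
- knob_b (a point): Centre of the blue knob of the second damper.
- pliers: Small pliers with red grips, about 160 mm long, lying on the bench; origin under the middle. Leave alone.
- jar: Amber glass jar with a white cap, 56 mm in diameter, 70 mm tall; origin at the centre of its underside. Leave alone.
- cup: Grey plastic parts cup, 70 mm in diameter, 55 mm tall; origin at the centre of its underside. Leave alone.
- screwdriver: Screwdriver with a black handle lying on the bench; origin under the middle. Leave alone.

How it is judged:
By the outcome, as a careful person would: the job done as asked, in the order asked, and still so for the second after the job is handed in, while the arm keeps its last pose, push and grip.
It also fails if it takes over 48 s, if anything falls off the work surface, if the arm or the gripper's body presses on something with over 40 N, if the wrist force passes 120 N, or if a joint passes its speed limit or range.

## Working session

There is one attempt and no reset: what is moved stays moved. The work goes in short steps, Python scripts to look and compute and a tool call to move; the robot and the scene stay as the last step left them, time stands still between calls to the robot, and variables do not carry over. Pictures are saved under pics/ and viewed, and the job is handed in when it is done.

Besides the shell and the picture viewer there is one more tool, called after ">>>" as name(argument=value, ...) on one line, values as JSON. move_arm: Moves the arm, as the interface text tells. Its arguments: {"type":"object","properties":{"steps":{"type":"array"},"newtons":{"type":"number"}},"required":["steps"]}

```bash
mkdir -p pics; ls; python3 - <<'E'
from rig import robot
import cv2,numpy as np
s=robot.sense();print(s)
for n in("side","top"):
    im=robot.snapshot(n);cv2.imwrite(f"pics/{n}0.png",im)
    c=robot.camera_model(n);M=np.array(c["cam_to_world"]);print(n,c)
    for l in("knob","mouth","stand_a","cylinder_a","rod","knob_b","stand_b"):
        for d in robot.mark_of(n,l)[:3]:
            print(l,round(d["p"],2),(M@np.append(d["centre"],1))[:3].round(1))
E
```

```text
pics
{'time': 0.0, 'joint_pos': array([-1.51250817e+00,  5.28471289e-01,  1.43391722e+00,  1.25832456e-05,
        1.18142967e+00, -1.78476950e-01]), 'qvel': array([ 9.35962977e-04, -7.39354862e-05, -6.01758832e-04,  8.55370325e-05,
        2.62355330e-05, -1.72369251e-04]), 'joint_efforts': array([ 2.12985742e-04, -4.42351699e+01, -1.78027439e+01, -1.36200456e-04,
        8.35014362e-03, -6.08470287e-06]), 'tcp_pos': array([ 146.60479825, -606.85831478,  252.32569821]), 'tool_rot': array([ 7.85669468e-01, -6.18645495e-01, -7.33810639e-04, -8.36536272e-04]), 'contact_force': array([ 0.64416326, -0.16902366, -0.6861796 ]), 'wrist_torque': array([-0.01060857,  0.00643316,  0.02564066]), 'opening': 85.24815415540102}
side {'K': array([[520.96770205,   0.        , 323.05594575],
       [  0.        , 520.96770205, 195.91595579],
       [  0.        ,   0.        ,   1.        ]]), 'k1': 0.001622700938100687, 'cam_to_world': array([[ 9.75342178e-01, -1.35898549e-01,  1.73894278e-01,
         3.44713648e+02],
       [-2.19633564e-01, -6.74981492e-01,  7.04387027e-01,
        -8.87596805e+0
[... 889 characters left out ...]
19e+02],
       [-9.99808347e-01,  1.81534192e-02, -7.32964006e-03,
         9.32783425e+00],
       [ 5.62385468e-03, -9.22945714e-02, -9.95715865e-01,
         1.51229650e+03],
       [ 0.00000000e+00,  0.00000000e+00,  0.00000000e+00,
         1.00000000e+00]])}
knob 0.58 [524.6 127.2 181.8]
knob 0.56 [ 511.8 -141.9  182.9]
mouth 0.59 [ 522.5 -137.5  152.5]
mouth 0.39 [520.1 128.1 182.2]
stand_a 0.92 [ 525.9 -137.4    2.5]
stand_a 0.92 [539.5 131.   -1. ]
cylinder_a 0.61 [ 544.5 -124.2   50.4]
rod 0.6 [ 547.8 -126.3   47.5]
rod 0.49 [ 515.  -140.5  185.1]
knob_b 0.58 [524.6 127.2 181.8]
knob_b 0.56 [ 511.8 -141.9  182.9]
stand_b 0.92 [ 525.9 -137.4    2.5]
stand_b 0.92 [539.5 131.   -1. ]
```

View pics/side0.png

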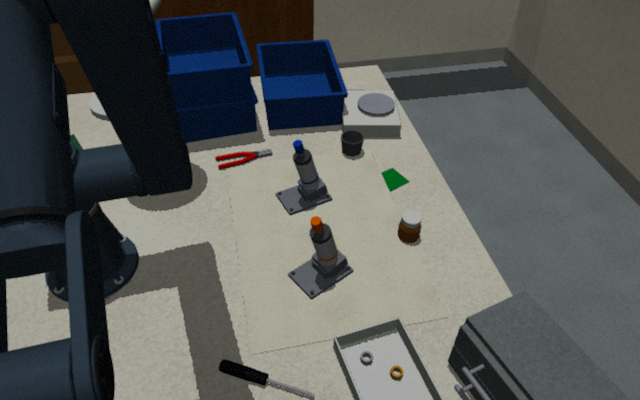

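View pics/top0.png

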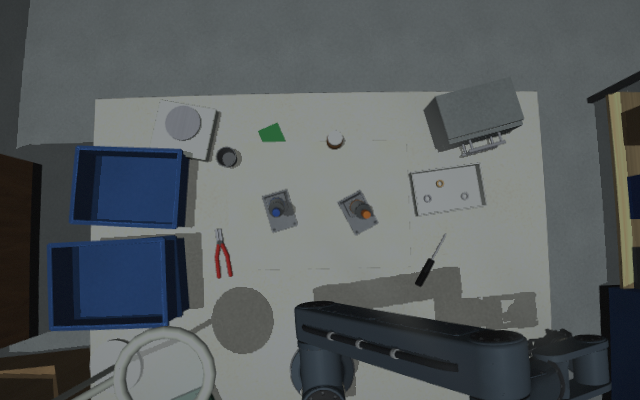

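```bash
python3 - <<'E'
import cv2,numpy as np
a=cv2.imread("pics/side0.png")[205:305,270:370]; b=cv2.imread("pics/top0.png")[175:245,325:395]
a=cv2.resize(a,(560,560),interpolation=cv2.INTER_CUBIC); b=cv2.resize(b,(560,560),interpolation=cv2.INTER_CUBIC)
g=lambda i:(255*(i/255.)**.6).astype(np.uint8)
cv2.imwrite("pics/z1.png",g(a));cv2.imwrite("pics/z2.png",g(b))
E
```

```text
(no output)
```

View pics/z1.png

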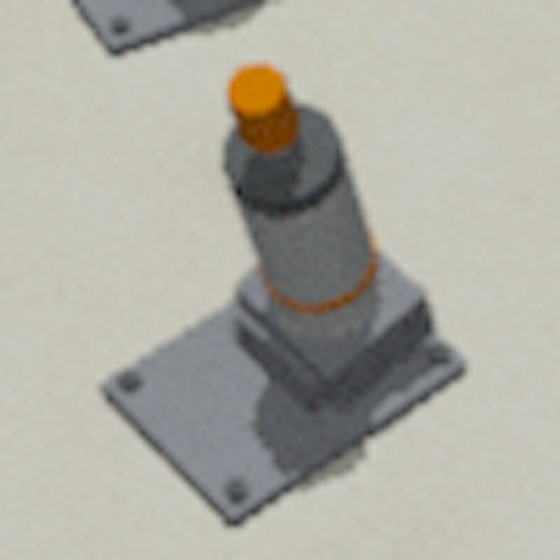

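View pics/z2.png

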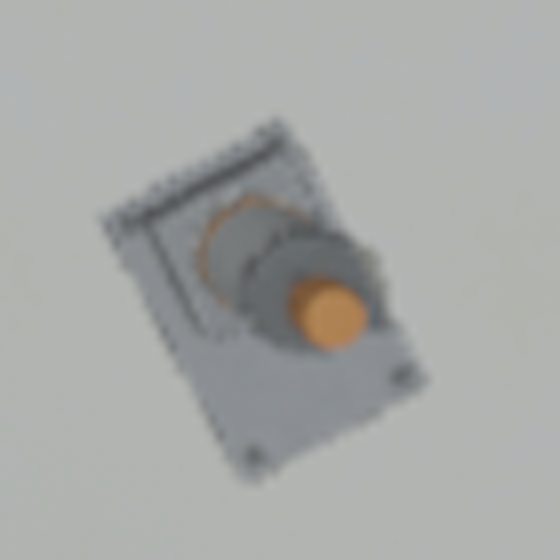

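```bash
cat > h.py <<'E'
from rig import robot
import numpy as np
from scipy.optimize import least_squares
from scipy.spatial.transform import Rotation as R
def proj(n,P):
    c=robot.camera_model(n);M=np.linalg.inv(np.array(c["cam_to_world"]))
    p=np.atleast_2d(P)@M[:3,:3].T+M[:3,3]; s=p[:,:2]/p[:,2:]
    s=s*(1+c["k1"]*(s**2).sum(1,keepdims=True)); K=np.array(c["K"]); return s*K[0,0]+K[:2,2]
a15=np.deg2rad(15)
def axpt(l): return np.array([22-l*np.sin(a15),0,50+l*np.cos(a15)])
E
python3 - <<'E'
from h import *
def px(l,s,o): return (np.array(l)+.5)/s-.5+np.array(o)
side=px([(103,385),(232,512),(465,362),(258,92)],5.6,(270,205))
top=px([(278,122),(103,218),(248,482),(428,380),(335,318)],8,(325,175))
C=np.array([[65,45,10],[65,-45,10],[-65,45,10],[-65,-45,10]],float)
def W(p,L): 
    return R.from_euler('z',p[2]).apply(L)+[p[0],p[1],0]
print(proj("top",W([526,-135,0.5],C)),top)
K=axpt(152)
from itertools import permutations
for y0 in np.deg2rad([-30,30]):
  # assoc by nearest
  def f(p,full=False):
    Pt=proj("top",W(p,np.vstack([C,K])));Ps=proj("side",W(p,np.vstack([C,K])))
    r=[]
    for q,P in((top,Pt),(side,Ps)):
        for u in q[:-1]:
            d=P[:4]-u; r.append(d[np.argmin((d**2).sum(1))])
        r.append(P[4]-q[-1])
    r=np.array(r); return r if full else r.ravel()
  s=least_squares(f,[526,-135,y0]); print(s.x,np.rad2deg(s.x[2]),s.cost); print(f(s.x,True).round(2))
  for l in(106,137,152):print(l,W(s.x,axpt(l)).round(1))
E
```

```text
[[336.76202919 202.29751647]
 [359.5547117  189.28084526]
 [355.8846417  235.53447747]
 [378.73052663 222.32657977]] [[359.3125 189.8125]
 [337.4375 201.8125]
 [355.5625 234.8125]
 [378.0625 222.0625]
 [366.4375 214.3125]]
[ 521.77243838 -137.91253933   -1.04155102] -59.67647776353229 348.2155354371093
[[ 8.49  2.58]
 [-2.   10.39]
 [-6.22  0.05]
 [ 3.69 -7.21]
 [-6.69 -0.65]
 [-2.74 -6.26]
 [11.23  4.68]
 [-2.35 10.02]
 [-2.42 -7.04]]
106 [ 519.  -133.2  152.4]
137 [ 515.  -126.3  182.3]
152 [ 513.  -122.9  196.8]
[ 5.28560846e+02 -1.33908710e+02  4.84989058e-01] 27.787826161072037 4.966028076650424
[[ 0.25 -1.24]
 [-0.86 -0.57]
 [-0.37 -0.06]
 [ 0.18 -0.17]
 [-0.32 -0.84]
 [-1.34  0.22]
 [-0.17  1.89]
 [ 0.16 -0.09]
 [-0.47 -0.76]]
106 [ 523.8 -136.4  152.4]
137 [ 516.7 -140.2  182.3]
152 [ 513.2 -142.   196.8]
```

```bash
cat >> h.py <<'E'
YAW=0.485
U=np.array([-np.sin(a15)*np.cos(YAW),-np.sin(a15)*np.sin(YAW),np.cos(a15)])
def tool(): 
    s=robot.sense(); return s,R.from_quat(s["tool_rot"]).as_matrix()
def rel(P):
    s,T=tool(); return T.T@(np.array(P)-s["tcp_pos"])
E
python3 - <<'E'
from h import *
s,T=tool();print(T.round(3))
t=T@R.from_euler('z',-0.248).as_matrix();print(t.round(3))
print(t.T@(np.array([516.7,-140.2,250])-s["tcp_pos"]), U)
E
```

```text
[[ 0.235 -0.972 -0.   ]
 [-0.972 -0.235 -0.   ]
 [ 0.     0.    -1.   ]]
[[ 0.466 -0.885 -0.   ]
 [-0.885 -0.466 -0.   ]
 [ 0.     0.    -1.   ]]
[-241.01989569 -545.20311017    3.30308684] [-0.22897073 -0.1206636   0.96592583]
```

>>> move_arm(steps=[{"slide":[0,0,0],"spin":-0.124,"fingers":-1},{"slide":[0,0,0],"spin":-0.124,"fingers":-1},{"slide":[-17,-39,0],"spin":0,"fingers":-1},{"slide":[-17,-39,0],"spin":0,"fingers":-1},{"slide":[-17,-39,0],"spin":0,"fingers":-1},{"slide":[-17,-39,0],"spin":0,"fingers":-1},{"slide":[-17,-39,0],"spin":0,"fingers":-1},{"slide":[-17,-39,0],"spin":0,"fingers":-1},{"slide":[-17,-39,0],"spin":0,"fingers":-1},{"slide":[-17,-39,0],"spin":0,"fingers":-1},{"slide":[-17,-39,0],"spin":0,"fingers":-1},{"slide":[-17,-39,0],"spin":0,"fingers":-1}])

```text
time: 2.3
tcp_pos: [413.4, -274.4, 253.6]
tool_rot: [0.856, -0.517, 0.0, 0.0]
contact_force: [0.6, 0.4, -0.1]
opening: 85.2
```

>>> move_arm(steps=[{"slide":[-17,-39,0],"spin":0,"fingers":-1},{"slide":[-17,-39,0],"spin":0,"fingers":-1},{"slide":[-17,-39,0],"spin":0,"fingers":-1},{"slide":[-20,-38,3],"spin":0,"fingers":-1},{"slide":[0,0,0],"spin":0,"fingers":-1},{"slide":[0,0,0],"spin":0,"fingers":-1}])

```text
time: 3.05
tcp_pos: [516.3, -140.5, 250.3]
tool_rot: [0.856, -0.516, -0.0, 0.0]
contact_force: [-0.7, -0.6, 0.3]
opening: 85.6
```

```bash
python3 - <<'E'
from h import *
import cv2
s,T=tool();print(s["time"],s["tcp_pos"],s["contact_force"],s["joint_pos"]);print(T.round(3)); print(rel([516.7,-140.2,184]))
for n in("side","top"):
    im=robot.snapshot(n); cv2.imwrite(f"pics/{n}1.png",im)
E
```

```text
3.05 [ 516.31099434 -140.51095534  250.30432447] [-0.66670614 -0.64261606  0.29466816] [-4.74373018e-01  4.10811917e-01  1.66119302e+00 -6.42069336e-04
  1.06971963e+00  6.11319246e-01]
[[ 0.467 -0.884 -0.   ]
 [-0.884 -0.467 -0.   ]
 [ 0.     0.001 -1.   ]]
[-0.10779667 -0.52474924 66.30403065]
```

View pics/side1.png

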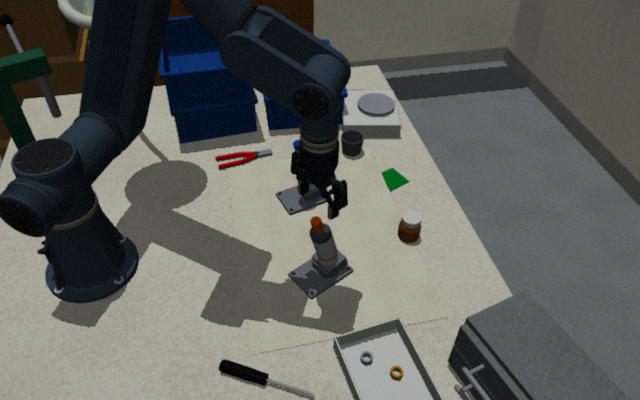

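The gripper (about (322,185)) hangs over the orange knob (316,222), jaws straddling it. I'll go down next.

>>> move_arm(steps=[{"slide":[0,0,15],"spin":0,"fingers":-1},{"slide":[0,0,15],"spin":0,"fingers":-1},{"slide":[0,0,12],"spin":0,"fingers":-1},{"slide":[0,0,12],"spin":0,"fingers":-1},{"slide":[0,0,11],"spin":0,"fingers":-1},{"slide":[0,0,0],"spin":0,"fingers":-1},{"slide":[0,0,0],"spin":0,"fingers":-1}])

```text
time: 4.03
tcp_pos: [516.8, -140.4, 185.5]
tool_rot: [0.856, -0.517, 0.0, -0.0]
contact_force: [0.2, -0.1, -0.4]
opening: 85.2
```

```bash
python3 - <<'E'
from h import *
import cv2
s,T=tool();print(s["time"],s["tcp_pos"],s["contact_force"]); print(rel([516.7,-140.2,185]))
a=robot.snapshot("side")[150:270,260:380]; b=robot.snapshot("top")[155:275,300:420]
c=np.hstack([a,b]);c=cv2.resize(c,(800,400),interpolation=cv2.INTER_CUBIC)
cv2.imwrite("pics/d1.png",(255*(c/255.)**.6).astype(np.uint8))
E
```

```text
4.025 [ 516.84546921 -140.38747091  185.49280717] [ 0.15589849 -0.12255813 -0.42548039]
[-0.23391682  0.04147439  0.49267468]
```

View pics/d1.png

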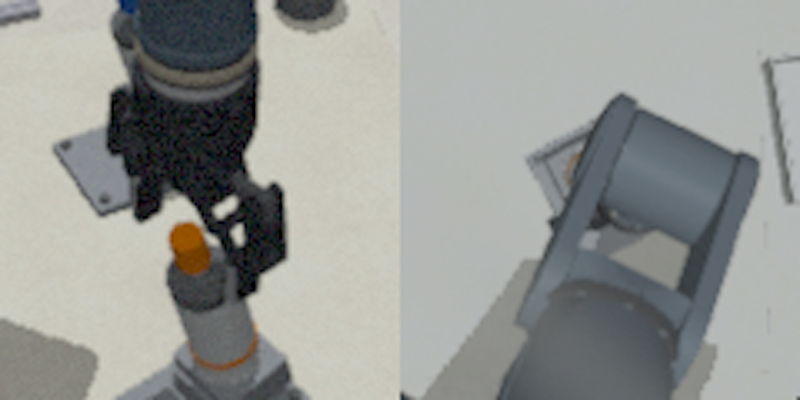

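>>> move_arm(steps=[{"slide":[0,0,0],"spin":0,"fingers":-0.3},{"slide":[0,0,0],"spin":0,"fingers":0},{"slide":[0,0,0],"spin":0,"fingers":0.2},{"slide":[0,0,0],"spin":0,"fingers":0.3},{"slide":[0,0,0],"spin":0,"fingers":0.4},{"slide":[0,0,0],"spin":0,"fingers":0.5},{"slide":[0,0,0],"spin":0,"fingers":0.6},{"slide":[0,0,0],"spin":0,"fingers":1},{"slide":[0,0,0],"spin":0,"fingers":1},{"slide":[0,0,0],"spin":0,"fingers":1},{"slide":[0,0,0],"spin":0,"fingers":1}], newtons=20)

```text
time: 5.5
tcp_pos: [516.0, -139.5, 185.4]
tool_rot: [0.856, -0.517, -0.001, -0.0]
contact_force: [-1.3, 5.1, 4.6]
opening: 23.3
```

```bash
cat > st.py <<'E'
from h import *
s,T=tool();f=s["contact_force"]
print("t",s["time"],"tcp",s["tcp_pos"].round(2),"Ftool",(T.T@f).round(2),"F.U",round(f@U,2),"Mtool",(T.T@s["wrist_torque"]).round(3),"open",round(s["opening"],2))
print("U in tool",(T.T@U).round(4), "ext", round((s["tcp_pos"]-np.array([516.85,-140.4,185.5]))@U,2))
E
python3 st.py; python3 - <<'E'
from h import *
import cv2
a=robot.snapshot("side")[150:270,260:380]
cv2.imwrite("pics/g1.png",(255*(cv2.resize(a,(560,560),interpolation=cv2.INTER_CUBIC)/255.)**.6).astype(np.uint8))
E
```

```text
t 5.5 tcp [ 516.02 -139.54  185.36] Ftool [-5.13 -1.25 -4.64] F.U 4.16 Mtool [ 0.145 -0.942 -0.   ] open 23.3
U in tool [-0.0017  0.2591 -0.9658] ext -0.05
```

View pics/g1.png

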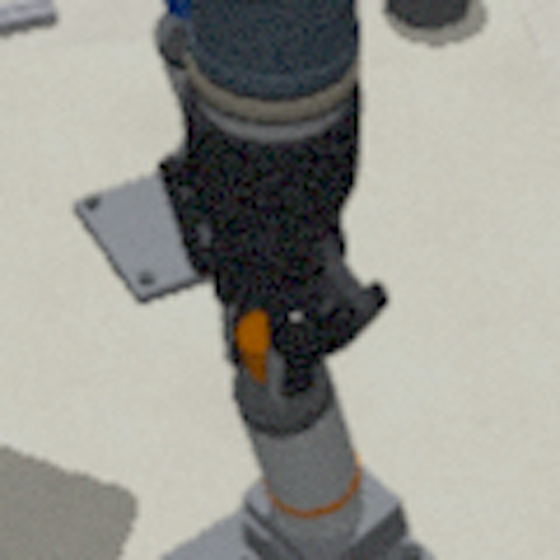

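>>> move_arm(steps=[{"slide":[-0.6,0,0],"spin":0,"fingers":1},{"slide":[-0.6,0,0],"spin":0,"fingers":1},{"slide":[0,0,0],"spin":0,"fingers":1},{"slide":[0,0,0],"spin":0,"fingers":1}], newtons=40)

```text
time: 6.05
tcp_pos: [516.0, -139.4, 185.4]
tool_rot: [0.856, -0.517, 0.0, 0.0]
contact_force: [-0.9, 2.8, 5.2]
opening: 22.9
```

```bash
python3 st.py
```

```text
t 6.05 tcp [ 516.04 -139.4   185.43] Ftool [-2.93 -0.52 -5.17] F.U 4.86 Mtool [-0.046 -0.732 -0.001] open 22.91
U in tool [ 3.000e-04  2.588e-01 -9.659e-01] ext -0.01
```

>>> move_arm(steps=[{"slide":[-0.7,0,0],"spin":0,"fingers":1},{"slide":[-0.7,0,0],"spin":0,"fingers":1},{"slide":[-0.4,0,0],"spin":0,"fingers":1},{"slide":[0,0,0],"spin":0,"fingers":1},{"slide":[0,0,0],"spin":0,"fingers":1}])

```text
time: 6.68
tcp_pos: [515.7, -138.4, 185.4]
tool_rot: [0.856, -0.517, 0.001, 0.0]
contact_force: [-0.3, -1.6, 2.8]
opening: 22.8
```

```bash
python3 st.py
```

```text
t 6.675 tcp [ 515.69 -138.36  185.45] Ftool [ 1.27  1.04 -2.79] F.U 2.97 Mtool [-0.209  0.321  0.031] open 22.79
U in tool [ 0.0018  0.2583 -0.9661] ext -0.03
```

>>> move_arm(steps=[{"slide":[0,0.26,-0.97],"spin":0,"fingers":1},{"slide":[0,0.26,-0.97],"spin":0,"fingers":1},{"slide":[0,0.26,-0.97],"spin":0,"fingers":1},{"slide":[0,0.26,-0.97],"spin":0,"fingers":1},{"slide":[0,0.26,-0.97],"spin":0,"fingers":1},{"slide":[0,0.26,-0.97],"spin":0,"fingers":1}])

```text
time: 7.42
tcp_pos: [513.9, -138.4, 191.2]
tool_rot: [0.856, -0.517, 0.0, -0.0]
contact_force: [1.2, -1.3, -3.6]
opening: 22.8
```

```bash
python3 st.py
```

```text
t 7.425 tcp [ 513.86 -138.43  191.24] Ftool [ 1.67 -0.42  3.56] F.U -3.55 Mtool [0.191 0.429 0.009] open 22.84
U in tool [ 3.000e-04  2.586e-01 -9.660e-01] ext 5.99
```

>>> move_arm(steps=[{"slide":[0.1,0.26,-0.97],"spin":0,"fingers":1},{"slide":[0.1,0.26,-0.97],"spin":0,"fingers":1},{"slide":[0.1,0.26,-0.97],"spin":0,"fingers":1},{"slide":[0.1,0.26,-0.97],"spin":0,"fingers":1},{"slide":[0,0.26,-0.97],"spin":0,"fingers":1},{"slide":[0,0.26,-0.97],"spin":0,"fingers":1},{"slide":[0,0,0],"spin":0,"fingers":1}])

```text
time: 8.3
tcp_pos: [512.4, -139.4, 197.1]
tool_rot: [0.856, -0.517, -0.0, -0.0]
contact_force: [1.1, -0.1, -2.0]
opening: 23.1
```

```bash
python3 st.py
```

```text
t 8.3 tcp [ 512.4  -139.37  197.07] Ftool [ 0.55 -0.93  1.97] F.U -2.15 Mtool [ 0.169  0.131 -0.014] open 23.15
U in tool [-3.000e-04  2.590e-01 -9.659e-01] ext 12.07
```

>>> move_arm(steps=[{"slide":[0,0.26,-0.97],"spin":0,"fingers":1},{"slide":[0,0.26,-0.97],"spin":0,"fingers":1},{"slide":[0,0.26,-0.97],"spin":0,"fingers":1},{"slide":[0,0.26,-0.97],"spin":0,"fingers":1},{"slide":[0,0,0],"spin":0,"fingers":1}])

```text
time: 8.93
tcp_pos: [511.5, -139.9, 200.9]
tool_rot: [0.856, -0.517, -0.0, 0.0]
contact_force: [0.2, -0.4, -0.7]
opening: 22.8
```

```bash
python3 st.py;python3 - <<'E'
from h import *
import cv2
a=robot.snapshot("side")[150:270,260:380]
cv2.imwrite("pics/g2.png",(255*(cv2.resize(a,(560,560),interpolation=cv2.INTER_CUBIC)/255.)**.6).astype(np.uint8))
E
```

```text
t 8.925 tcp [ 511.5  -139.91  200.93] Ftool [0.4  0.02 0.67] F.U -0.64 Mtool [ 0.119  0.124 -0.041] open 22.83
U in tool [-2.000e-04  2.591e-01 -9.659e-01] ext 16.07
```

View pics/g2.png

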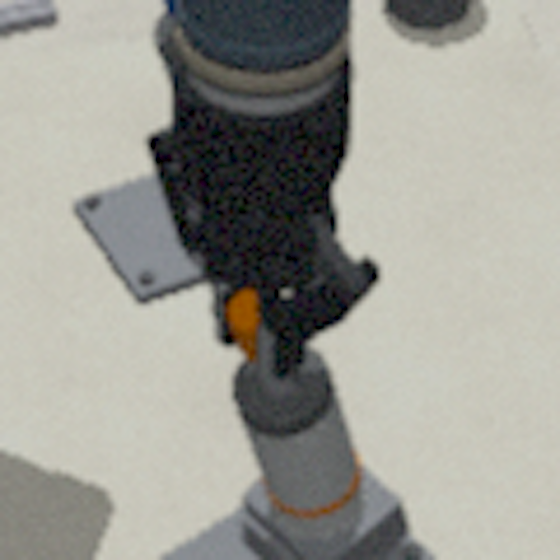

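```bash
cat > av.py <<'E'
from h import *
F=[];P=[];M=[]
for i in range(6):
    s,T=tool();F.append(T.T@s["contact_force"]);P.append(s["tcp_pos"]);M.append(T.T@s["wrist_torque"]);robot.snapshot("side")
F=np.array(F);u=T.T@U
print("t",round(robot.sense()["time"],2),"Ft",F.mean(0).round(2),"Fu",(F@u).round(2),"mean",round((F@u).mean(),2),"M",np.mean(M,0).round(3),"ext",round((np.mean(P,0)-np.array([516.85,-140.4,185.5]))@U,2),"open",round(s["opening"],1))
E
python3 av.py
```

```text
t 9.28 Ft [ 0.45 -0.51  1.38] Fu [-1.41 -0.78 -1.81 -1.94 -1.54 -1.32] mean -1.47 M [ 0.097  0.089 -0.001] ext 16.04 open 22.9
```

>>> move_arm(steps=[{"slide":[0,0.26,-0.97],"spin":0,"fingers":1},{"slide":[0,0.26,-0.97],"spin":0,"fingers":1},{"slide":[0,0.26,-0.97],"spin":0,"fingers":1}])

```text
time: 9.65
tcp_pos: [510.8, -140.3, 203.7]
tool_rot: [0.856, -0.517, -0.0, 0.0]
contact_force: [0.3, -0.2, -2.2]
opening: 22.8
```

```bash
python3 av.py
```

```text
t 9.95 Ft [ 0.17 -0.05  2.11] Fu [-2.15 -1.84 -1.43 -2.76 -2.   -2.12] mean -2.05 M [0.035 0.042 0.016] ext 19.05 open 22.8
```

>>> move_arm(steps=[{"slide":[0,0.26,-0.97],"spin":0,"fingers":1},{"slide":[0,0.26,-0.97],"spin":0,"fingers":1},{"slide":[0,0.26,-0.97],"spin":0,"fingers":1}])

```text
time: 10.32
tcp_pos: [510.2, -140.7, 206.7]
tool_rot: [0.856, -0.517, -0.0, 0.0]
contact_force: [0.7, 0.2, -1.5]
opening: 22.7
```

```bash
python3 av.py
```

```text
t 10.62 Ft [ 0.43 -0.74  2.05] Fu [-1.62 -2.03 -2.41 -2.49 -2.29 -2.18] mean -2.17 M [0.004 0.012 0.008] ext 22.02 open 22.8
```

>>> move_arm(steps=[{"slide":[0,0.26,-0.97],"spin":0,"fingers":1},{"slide":[0,0.26,-0.97],"spin":0,"fingers":1}])

```text
time: 10.88
tcp_pos: [509.8, -140.8, 208.3]
tool_rot: [0.856, -0.517, -0.0, -0.0]
contact_force: [1.8, -0.2, -4.7]
opening: 23.0
```

```bash
python3 av.py
```

```text
t 11.18 Ft [ 0.61 -1.4   5.29] Fu [-4.91 -5.84 -5.28 -5.56 -5.96 -5.24] mean -5.47 M [0.195 0.114 0.032] ext 23.79 open 22.8
```

>>> move_arm(steps=[{"slide":[0,0.26,-0.97],"spin":0,"fingers":1},{"slide":[0,0.26,-0.97],"spin":0,"fingers":1}])

```text
time: 11.42
tcp_pos: [509.3, -141.1, 210.4]
tool_rot: [0.856, -0.517, -0.0, -0.0]
contact_force: [2.1, 0.3, -7.6]
opening: 22.6
```

```bash
python3 av.py; python3 - <<'E'
from h import *
import cv2
a=robot.snapshot("side")[150:270,260:380]
cv2.imwrite("pics/g3.png",(255*(cv2.resize(a,(560,560),interpolation=cv2.INTER_CUBIC)/255.)**.6).astype(np.uint8))
E
```

```text
t 11.72 Ft [ 0.38 -1.9   7.32] Fu [-7.88 -7.63 -7.94 -7.15 -6.67 -8.11] mean -7.56 M [0.256 0.125 0.024] ext 25.91 open 23.2
```

View pics/g3.png

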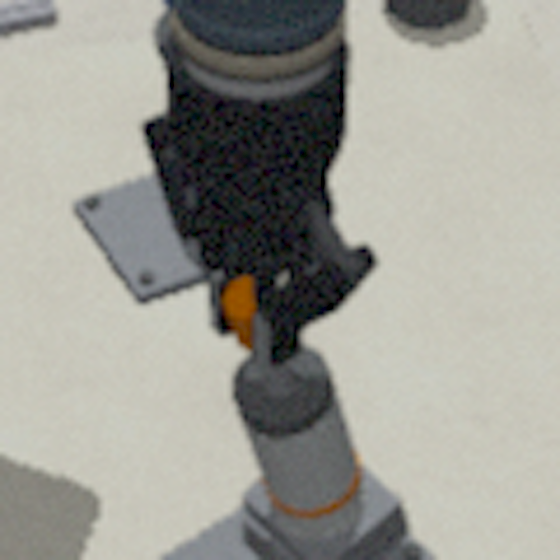

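>>> move_arm(steps=[{"slide":[0,0,0],"spin":0,"fingers":1},{"slide":[0,0,0],"spin":0,"fingers":1},{"slide":[0,0,0],"spin":0,"fingers":1},{"slide":[0,0,0],"spin":0,"fingers":1},{"slide":[0,0,0],"spin":0,"fingers":1},{"slide":[0,0,0],"spin":0,"fingers":1},{"slide":[0,0,0],"spin":0,"fingers":1},{"slide":[0,0,0],"spin":0,"fingers":1}])

```text
time: 12.78
tcp_pos: [509.3, -141.1, 210.5]
tool_rot: [0.856, -0.517, -0.0, -0.0]
contact_force: [0.9, 0.8, -7.7]
opening: 22.8
```

```bash
python3 av.py; python3 - <<'E'
from h import *
robot.job_done(); print(robot.sense()["time"])
E
```

```text
t 13.07 Ft [ 0.17 -1.79  7.55] Fu [-7.74 -8.65 -8.12 -7.56 -7.5  -6.99] mean -7.76 M [0.264 0.017 0.003] ext 25.99 open 22.8
the job is handed in; nothing more can be done
the job is handed in; nothing more can be done
```

I drew the orange-knobbed rod out along its leaning axis until it met the spring buffer. I then pressed the buffer in by about 3–4 mm and handed the job in at about 13 s, still gripping the rod there at 40 N.

- **Where the buffer starts:** the pull along the axis stayed at about 2 N up to 22 mm of extension. It rose to 5.5 N at 23.8 mm and 7.6 N at 25.9 mm, a slope of about 1 N/mm against the stated 0.9. First touch is therefore at about 22.2 mm, give or take half a millimetre.
- **Final hold:** the extension read 26.0 mm. After a second of holding, position, force and jaw opening had not changed beyond the sensor's scatter. The side force was close to zero, so the rod was being pulled straight.
- **Grip correction:** when the jaws first closed they pressed the rod sideways with about 5 N. I removed this by shifting the tool before pulling.
- **Not checked:** the extension comes from the tool's travel, with no independent measurement of the rod. The side picture showed the knob still in the jaws. I did not look again at the blue-knobbed damper or the loose items, but the gripper kept clear of them.

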